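# Transfer specimen jars to the microscope rack in reverse order

## Task

Move the four specimen jars from the old tray with the coloured pads into the white rack in reverse order, so that the last one is read first: the jar that stood nearest the magenta end of the old tray goes into the well farthest from the magenta end of the white rack, the second nearest goes into the second farthest, and so on. Stand each jar upright on the floor of its own well, setting it down gently without dropping or tipping any, and let go of them all.

Things in the scene. Friction and masses are not known exactly. Their poses are not given: they have to be found in the camera images.
- jar_red: loose rigid specimen jar, 90 g nominal: off-white round body 40 mm diameter, 44 mm tall, with a red lid 42 mm diameter, 16 mm tall on top (60 mm tall in all). Origin: centre of its underside; z up. Starts upright, within 6 mm of the middle of the red pad of the old tray. Its yaw does not matter.
- jar_blue: loose rigid specimen jar, 90 g nominal: off-white round body 40 mm diameter, 44 mm tall, with a blue lid 42 mm diameter, 16 mm tall on top (60 mm tall in all). Origin: centre of its underside; z up. Starts upright, within 6 mm of the middle of the blue pad of the old tray. Its yaw does not matter.
- jar_green: loose rigid specimen jar, 90 g nominal: off-white round body 40 mm diameter, 44 mm tall, with a green lid 42 mm diameter, 16 mm tall on top (60 mm tall in all). Origin: centre of its underside; z up. Starts upright, within 6 mm of the middle of the green pad of the old tray. Its yaw does not matter.
- jar_yellow: loose rigid specimen jar, 90 g nominal: off-white round body 40 mm diameter, 44 mm tall, with a yellow lid 42 mm diameter, 16 mm tall on top (60 mm tall in all). Origin: centre of its underside; z up. Starts upright, within 6 mm of the middle of the yellow pad of the old tray. Its yaw does not matter.
- pad_red: fixed red square pad, 57 x 58 x 4 mm, lying in the old tray; it marks where the red-lidded jar started and never moves. Origin: centre of its underside, 4 mm above the bench (its top is 8 mm above the bench).
- pad_blue: fixed blue square pad, 57 x 58 x 4 mm, lying in the old tray; it marks where the blue-lidded jar started and never moves. Origin: centre of its underside, 4 mm above the bench (its top is 8 mm above the bench).
- pad_green: fixed green square pad, 57 x 58 x 4 mm, lying in the old tray; it marks where the green-lidded jar started and never moves. Origin: centre of its underside, 4 mm above the bench (its top is 8 mm above the bench).
- pad_yellow: fixed yellow square pad, 57 x 58 x 4 mm, lying in the old tray; it marks where the yellow-lidded jar started and never moves. Origin: centre of its underside, 4 mm above the bench (its top is 8 mm above the bench).
- old_tray: old tray: blue-grey strip, 66 mm (x) by 252 mm (y); the four coloured pads lie in it in a row, shuffled, centres at y = -93, -31, 31, 93 mm, x = 0. Walls 21 mm high. Magenta block, 66 x 36 x 21 mm, at its +y end (y = 125 to 161): the marked end. Origin: centre of underside, on the bench; x across, y along the row to the magenta block, z up. Fixed, turned any way.
- new_rack: new rack: white strip, 66 mm (x) by 252 mm (y), row of four grey-floored wells, centres at y = -93, -31, 31, 93 mm, x = 0; each 58 mm square, floor 8 mm above bench, 13 mm deep. Walls 21 mm high. Magenta block, 66 x 36 x 21 mm, at its +y end (y = 125 to 161): the marked end. Origin: centre of underside, on the bench; x across, y along the row to the magenta block, z up. Fixed, turned any way.
Mind the look-alikes: they are no part of the job. Several things have the shape of the pad_red; the one meant has the colours described above. What is shaped like the jar_blue but brown is not meant.

How it is judged:
By the outcome, as a careful person would: the job done as asked, in the order asked, and still so for the second after the job is handed in, with the robot touching nothing.
It also fails if it takes over 109 s, if anything falls off the work surface, if the arm or the gripper's body presses on something with over 40 N, if the wrist force passes 120 N, or if a joint passes its speed limit or range.

## Robot

A 6-joint arm with a two-finger parallel gripper is mounted at the origin on the work surface. World frame = base frame: x ahead of the robot, y to its left, z up, the work surface at z = 0. Lengths are in m, angles in degrees, forces in N, time in s.
With the tool pointing down it reaches from about 0.4 to 0.825 m from the base axis. Payload 7 kg.
Tool frame: the origin (TCP) lies on the centre line of the jaws, within the pads' length; the fingertips stand 19 mm ahead of it and the grasp point (between the pads) is the TCP (r.tip_extent is the distance from the TCP to the fingertips, in m); z points along the fingers, y is the line along which they close (so a half turn about z gives the same grasp; the last joint's range is limited). The gripper opens to 88 mm and grips with 3 to 60 N. Pads are 19 mm wide; open, the fingers measure 130 mm over their backs; the gripper's body (78 mm by 193 mm) begins 47 mm behind the grasp point.
Start: joints at [-57.978, 20.546, 0.682, 0, -70.136, -16.507], TCP at [0.181, -0.65, 0.246] pointing down, gripper open.
Joint ranges: [-176.03, 176.03], [-82.01, 121.73], [-58.28, 71.71], [-173.87, 95.51], [-174.79, -0.11], [-173.66, 173.66]. Speed limits (degrees/s): [136.94, 136.94, 172.46, 180, 180, 180].

## Interface

Orientations are given as [roll, pitch, yaw] about the fixed x, y, z axes, in that order (R = Rz(yaw) Ry(pitch) Rx(roll)).
In Python, from plant import r gives the robot as it stands. The module is installed in compiled form; this text tells all that it offers.
- The arm moves only by the tool jog_arm, never from a script. Its argument "deltas" is a list that holds one entry, the list of rows, each a list of 5 numbers: the opening, from -1 (shut) to 1 (fully open), then the shift along the world's x, y, z in cm, then the turn about the world's z in rad. In form: [[[claw, dx, dy, dz, turn], ...]]. A call has 1 to 8 rows; each row shifts and turns the commanded pose from where the row before left it; what a row does not reach is not made up. A row lasts 1/8 s, in which the tool goes at most 62.5 mm and 10.7 degrees, less where a joint would pass 70% of its speed; a pose out of reach is approached as far as the arm can. A call with a gripper value outside its range is refused whole. The fingers move at their own pace and stop on an object; "force" is the grip in N (left out, the last holds). Time passes only in rows, so rows that do not move let the fingers close. It gives the time, the measured TCP pose, the force, the opening and the grip force at its end, in the units of the state.
- r.get_state(): the state, without advancing time (a new reading comes with each control period).
- r.capture(name): name is "scene" or "top"; returns the picture (480x640x3 uint8, blue, green, red); there is no depth.
- r.camera_info(name): a dict with "fx", "fy", "cx", "cy" (pixels), "k1" (the pictures are not rectified: a ray, as slopes to the right and down, at radius r is drawn at 1 + k1 r^2 times it, then the intrinsics apply), "view" (4x4, takes a point from world to camera coordinates). Camera axes: x right, y up, looking along -z (the intrinsics and any distortion apply to the point x, -y, -z); pixel columns grow to the right and rows downward; lengths in m; the calibration is good to about 2 mm. A picture is of the moment at which its call begins. camera_info takes no time and is no camera call.
- r.close_job(): hands the job in; it is judged then, once.
The state is a dict: "time_s": time; "joints": joint angles; "qd": joint speeds; "joint_torque": joint torques, N m; "tcp_pos": TCP position; "eef_rot": TCP orientation; "contact_force": force on the tool from outside, world axes, zero at the start; "moment": the same for the moment, N m; "gripper_width": finger opening in m; "gripper_force": force on a finger pad.
Only numpy, scipy, OpenCV 4.12 (cv2) and the standard library are available. Lean on these libraries where they do the work, as an engineer would, in place of code of your own. Each camera call takes 0.05 s, during which the arm holds its last target. There are 200 camera calls.

## Working session

There is one attempt and no reset: what is moved stays moved. The work goes in short steps, Python scripts to look and compute and a tool call to move; the robot and the scene stay as the last step left them, time stands still between calls to the robot, and variables do not carry over. Pictures are saved under pics/ and viewed, at most 14 in all, crops included, and the job is handed in when it is done.

Besides the shell and the picture viewer there is one more tool, called after "Request:" by a JSON object that holds its "op" and its "data". jog_arm: Moves the arm, as the interface text tells. Its arguments: {"type":"object","properties":{"deltas":{"type":"array"},"force":{"type":"number"}},"required":["deltas"]}

```bash
mkdir -p pics; python3 - <<'E'
from plant import r
import cv2
for n in("top","scene"):
    cv2.imwrite(f"pics/{n}0.png",r.capture(n)); print(n,r.camera_info(n))
print(r.get_state())
E
```

```text
top {'fx': 611.6609151966256, 'fy': 611.6609151966256, 'cx': 313.66181803349093, 'cy': 225.61380348198375, 'k1': 0.03259731990517652, 'view': array([[-0.00106192, -0.99998874, -0.00462531,  0.02653428],
       [ 0.99939307, -0.00122231,  0.03481378, -0.54476647],
       [-0.03481904, -0.00458553,  0.99938311, -1.05468028],
       [ 0.        ,  0.        ,  0.        ,  1.        ]])}
scene {'fx': 510.92266617851476, 'fy': 510.92266617851476, 'cx': 321.0002236219554, 'cy': 247.57694136329053, 'k1': -0.032623098431835314, 'view': array([[ 0.45642837,  0.88967814, -0.01208104, -0.24683961],
       [-0.6618508 ,  0.34855901,  0.66367171,  0.33188238],
       [ 0.59466517, -0.29492275,  0.74792641, -1.38736328],
       [ 0.        ,  0.        ,  0.        ,  1.        ]])}
{'time_s': 0.1, 'joints': array([-5.79815029e+01,  2.05882239e+01,  6.39567286e-01, -1.89719403e-02,
       -7.01318168e+01, -1.65079236e+01]), 'qd': array([-0.08145832, -0.08695484,  0.13286251,  0.06333529, -0.03091866,
       -0.02937835]), 'joint_torque': array([-5.15092888e-04, -5.84161162e+01,  2.93754405e+01,  7.01551214e+00,
        1.02741370e-02, -6.48913397e-05]), 'tcp_pos': array([ 0.18040597, -0.65004675,  0.24470649]), 'eef_rot': array([ 1.79917775e+02, -5.76813906e-03, -1.64495883e+02]), 'contact_force': array([0.05128091, 0.42560265, 0.41524478]), 'moment': array([-0.01964239, -0.00132801,  0.0108926 ]), 'gripper_force': 0.0, 'gripper_width': 0.08782163877774105}
```

View pics/top0.png

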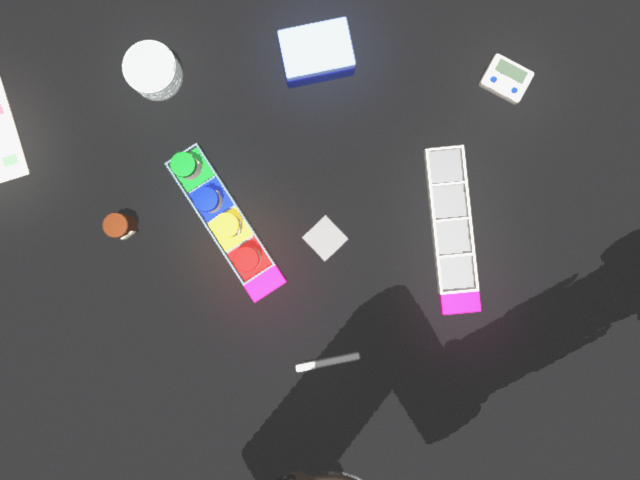

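View pics/scene0.png

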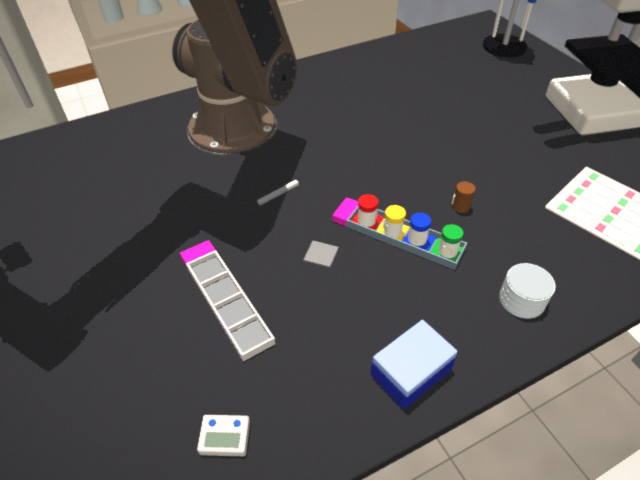

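```bash
cat > h.py <<'E'
import cv2,numpy as np
from plant import r
def cam(n):
    c=r.camera_info(n);K=np.array([[c['fx'],0,c['cx']],[0,c['fy'],c['cy']],[0,0,1]]);return c,K,np.array([c['k1'],0,0,0,0.])
def ray(n,px,z):
    c,K,D=cam(n);V=np.array(c['view'])
    u=cv2.undistortPoints(np.array(px,float).reshape(-1,1,2),K,D).reshape(-1,2)
    d=np.c_[u[:,0],-u[:,1],-np.ones(len(u))]@V[:3,:3]; o=-V[:3,:3].T@V[:3,3]
    return (o+d*((z-o[2])/d[:,2])[:,None])[:,:2]
def proj(n,P):
    c,K,D=cam(n);V=np.array(c['view']);F=np.diag([1,-1,-1.])
    return cv2.projectPoints(np.array(P,float),cv2.Rodrigues(F@V[:3,:3])[0],F@V[:3,3],K,D)[0].reshape(-1,2)
HUE=dict(red=[(0,8),(172,180)],yellow=[(22,34)],blue=[(108,128)],green=[(50,75)],mag=[(143,160)])
def mask(im,k,s=150,v=60):
    h=cv2.cvtColor(im,cv2.COLOR_BGR2HSV)
    return sum(cv2.inRange(h,(a,s,v),(b,255,255)) for a,b in HUE[k])
E
cat > m.py <<'E'
from h import *
top=cv2.imread('pics/top0.png');sc=cv2.imread('pics/scene0.png')
for n,im in(('top',top),('scene',sc)):
    for k in HUE:
        N,L,S,C=cv2.connectedComponentsWithStats(mask(im,k))
        for i in range(1,N):
            if S[i,4]>40: print(n,k,S[i],C[i].round(1),'z.06',ray(n,C[i],.06)[0].round(4),'z.021',ray(n,C[i],.021)[0].round(4))
# white rack / tray rims in top view
h=cv2.cvtColor(top,cv2.COLOR_BGR2HSV)
w=cv2.inRange(h,(0,0,120),(180,60,255));w=w|mask(top,'mag',100)
N,L,S,C=cv2.connectedComponentsWithStats(w)
for i in range(1,N):
    if S[i,4]>500:
        q=cv2.boxPoints(cv2.minAreaRect(np.argwhere(L==i)[:,::-1].astype(np.float32)))
        print('box',S[i],q.round(1).tolist(),ray('top',q,.021).round(4).tolist())
a=cv2.resize(top[130:310,150:300],None,fx=4,fy=4,interpolation=cv2.INTER_CUBIC)[:600]
b=cv2.resize(sc[180:270,320:480],None,fx=5,fy=5,interpolation=cv2.INTER_CUBIC)
cv2.imwrite('pics/a.png',a);cv2.imwrite('pics/b.png',b)
E
python3 m.py
```

```text
top red [238 240  24  24 138] [252.5 246.6] z.06 [0.5084 0.127 ] z.021 [0.5085 0.1311]
top blue [189 178  36  41 462] [205.9 193.6] z.06 [0.5964 0.2045] z.021 [0.5998 0.2116]
scene red [358 194  21  18 301] [367.8 202.5] z.06 [0.4896 0.1397] z.021 [0.4551 0.1627]
scene red [370 215  14  15  80] [377.  221.5] z.06 [0.5474 0.1273] z.021 [0.5159 0.1497]
scene yellow [385 205  21  19 322] [394.8 213.7] z.06 [0.5452 0.1723] z.021 [0.5136 0.197 ]
scene yellow [397 225  12  15  66] [403.4 231.3] z.06 [0.5962 0.1603] z.021 [0.5672 0.1844]
scene blue [410 213  22  18 315] [420.2 221.2] z.06 [0.5883 0.2066] z.021 [0.5589 0.2331]
scene blue [420 234  16  17 114] [428.6 242.1] z.06 [0.6444 0.1882] z.021 [0.6179 0.2137]
scene blue [371 359  84  50 918] [407.1 384.9] z.06 [ 0.882  -0.0199] z.021 [ 0.8678 -0.0051]
scene green [442 224  21  19 324] [451.9 233.1] z.06 [0.6461 0.2441] z.021 [0.6196 0.2725]
scene green [431 238   9  17  78] [435.8 246.8] z.06 [0.6612 0.1936] z.021 [0.6356 0.2194]
scene mag [333 197  25  29 403] [344.3 210.6] z.06 [0.4877 0.0833] z.021 [0.4531 0.1034]
scene mag [180 240
[... 902 characters left out ...]
1 1943] [[162.6999969482422, 163.0], [196.10000610351562, 141.39999389648438], [286.79998779296875, 281.5], [253.5, 303.1000061035156]] [[0.6529, 0.2862], [0.6903, 0.2289], [0.4485, 0.072], [0.4117, 0.1291]]
box [ 424  144   58  172 7049] [[422.6000061035156, 147.8000030517578], [464.70001220703125, 143.39999389648438], [482.0, 311.3999938964844], [440.0, 315.70001220703125]] [[0.6785, -0.1622], [0.6858, -0.2344], [0.3977, -0.2611], [0.3902, -0.1896]]
box [ 302  215   47   47 1173] [[300.5, 237.1999969482422], [325.20001220703125, 213.89999389648438], [348.8999938964844, 239.0], [324.20001220703125, 262.29998779296875]] [[0.5245, 0.0485], [0.5646, 0.006], [0.5213, -0.0347], [0.4814, 0.0078]]
```

View pics/a.png

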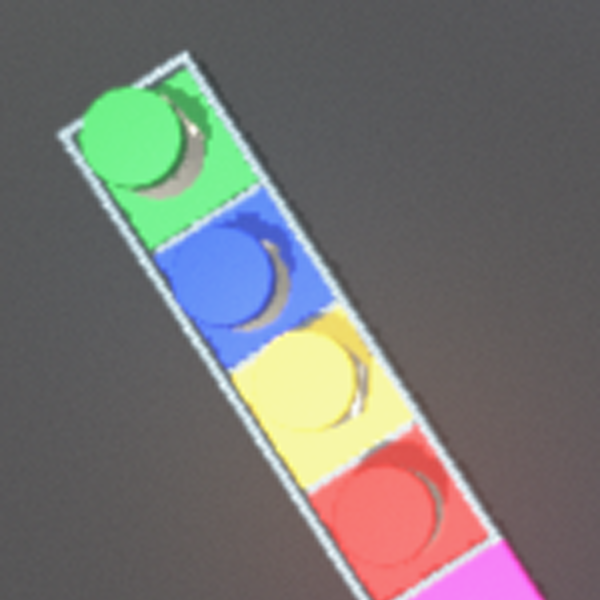

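View pics/b.png

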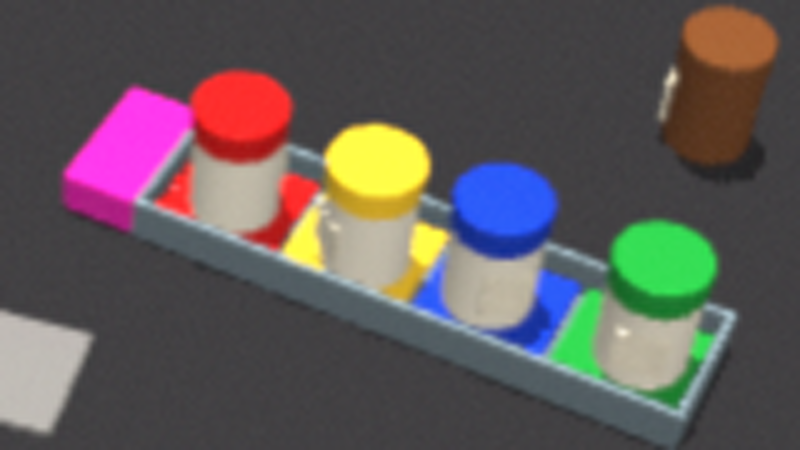

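```bash
cat > m2.py <<'E'
from h import *
top=cv2.imread('pics/top0.png');sc=cv2.imread('pics/scene0.png')
cc=np.array([(384,514),(305,381),(222,277),(132,137)],float);px=(cc+.5)/4-.5+[150,130]
print('top lids RYBG',ray('top',px,.068).round(4).tolist())
for n,im,roi in(('top',top,(415,135,75,190)),('scene',sc,(170,235,115,130))):
    x,y,w,h=roi;g=im[y:y+h,x:x+w];hs=cv2.cvtColor(g,cv2.COLOR_BGR2HSV)
    print(n,np.percentile(hs[...,2],[50,60,70,80,90]))
    for t in(150,170,190,210,225):
        m=cv2.inRange(hs,(0,0,t),(180,60,255))
        cs,hi=cv2.findContours(m,cv2.RETR_CCOMP,cv2.CHAIN_APPROX_NONE)
        for c,hh in zip(cs,hi[0]):
            if cv2.contourArea(c)>150:
                R=cv2.minAreaRect(c); p=np.array(R[0])+[x,y]; q=cv2.boxPoints(R)+[x,y]
                Q=ray(n,q,.021);e=Q-np.roll(Q,1,0);l=np.hypot(*e.T);k=l.argmax()
                print(n,t,'hole' if hh[3]>=0 else 'out',cv2.contourArea(c),'c.021',ray(n,p,.021)[0].round(4),l.round(3),np.degrees(np.arctan2(e[k,1],e[k,0])).round(1))
E
python3 m2.py
```

```text
top lids RYBG [[0.4895, 0.1374], [0.5442, 0.17], [0.587, 0.2043], [0.6449, 0.2416]]
top [118. 227. 230. 233. 247.]
top 150 out 5782.5 c.021 [ 0.5549 -0.2108] [0.254 0.07  0.254 0.069] 5.5
top 170 out 5722.5 c.021 [ 0.5548 -0.2108] [0.254 0.069 0.254 0.068] 5.5
top 190 out 5611.0 c.021 [ 0.5545 -0.2112] [0.253 0.068 0.253 0.067] 5.5
top 210 out 5565.0 c.021 [ 0.5544 -0.2113] [0.253 0.067 0.253 0.067] 5.5
top 210 hole 201.0 c.021 [ 0.4501 -0.2341] [0.043 0.081 0.043 0.08 ] -40.6
top 210 hole 166.0 c.021 [ 0.574  -0.2229] [0.042 0.08  0.042 0.08 ] -38.6
top 225 out 5535.5 c.021 [ 0.5543 -0.2115] [0.253 0.067 0.252 0.067] 5.4
top 225 hole 218.5 c.021 [ 0.4501 -0.2341] [0.043 0.081 0.043 0.08 ] -40.6
top 225 hole 193.0 c.021 [ 0.5127 -0.2287] [0.043 0.082 0.043 0.082] -38.7
top 225 hole 199.0 c.021 [ 0.5861 -0.2091] [0.061 0.059 0.061 0.059] 5.6
top 225 hole 213.5 c.021 [ 0.6616 -0.2152] [0.081 0.042 0.081 0.042] -131.9
scene [ 67.  68. 127. 190. 196.]
scene 150 out 3917.0 c.021 [ 0.5711 -0.208 ] [0.264 0.081 0.274 0.068] 2.9
scene 170 out 3713.0 c.021 [ 0.5663 -0.2087] [0.256 0.079 0.265
[... 448 characters left out ...]
 0.264 0.066] 3.2
scene 210 hole 869.5 c.021 [ 0.6504 -0.2018] [0.059 0.065 0.061 0.062] 96.6
scene 210 hole 782.5 c.021 [ 0.5887 -0.2075] [0.059 0.066 0.061 0.063] 96.0
scene 210 hole 709.5 c.021 [ 0.5267 -0.2133] [0.06  0.065 0.062 0.062] 97.3
scene 210 hole 637.0 c.021 [ 0.4652 -0.2191] [0.061 0.065 0.062 0.063] 96.4
scene 225 out 3592.0 c.021 [ 0.5653 -0.2086] [0.255 0.078 0.263 0.066] 3.1
scene 225 hole 902.5 c.021 [ 0.6502 -0.2018] [0.061 0.065 0.062 0.062] 96.6
scene 225 hole 808.0 c.021 [ 0.5886 -0.2075] [0.06  0.066 0.062 0.064] 94.9
scene 225 hole 730.0 c.021 [ 0.5273 -0.2138] [0.061 0.065 0.063 0.063] 97.3
scene 225 hole 653.5 c.021 [ 0.4652 -0.2195] [0.062 0.066 0.063 0.063] 97.2
```

Request:
{"op": "jog_arm", "data": {"deltas": [[[1,3,4.9,-0.6,0.038],[1,3,4.9,-0.6,0.038],[1,3,4.9,-0.6,0.038],[1,3,4.9,-0.6,0.038],[1,3,4.9,-0.6,0.038],[1,3,4.9,-0.6,0.038],[1,3,4.9,-0.6,0.038],[1,3,4.9,-0.6,0.038]]], "force": 15}}

```text
time_s: 1.1
tcp_pos: [0.4211, -0.2566, 0.1974]
eef_rot: [-180.0, 0.0, -147.0]
contact_force: [1.2, -0.3, 0.3]
gripper_width: 0.0875
gripper_force: 0.0
```

Request:
{"op": "jog_arm", "data": {"deltas": [[[1,0.9,5,-0.6,0],[1,0.9,5,-0.6,0],[1,0.9,5,-0.6,0],[1,0.9,5,-0.6,0],[1,0.9,5,-0.6,0],[1,0.9,5,-0.6,0],[1,0.9,5,-0.6,0],[1,0.6,4.6,-0.6,0]]]}}

```text
time_s: 2.1
tcp_pos: [0.4895, 0.1394, 0.1493]
eef_rot: [180.0, -0.0, -147.0]
contact_force: [0.7, -0.1, 0.4]
gripper_width: 0.0876
gripper_force: 0.0
```

Request:
{"op": "jog_arm", "data": {"deltas": [[[1,0,0,0,0],[1,0,0,0,0]]]}}

```text
time_s: 2.35
tcp_pos: [0.4891, 0.1374, 0.1492]
eef_rot: [180.0, -0.1, -147.0]
contact_force: [-0.7, -0.5, -0.0]
gripper_width: 0.0876
gripper_force: 0.0
```

Request:
{"op": "jog_arm", "data": {"deltas": [[[1,0.1,0.1,-3,0],[1,0,0,-3,0],[1,0,0,-2,0],[1,0,0,-1.4,0],[0.2,0,0,0,0],[-0.5,0,0,0,0],[-0.5,0,0,0,0],[-0.5,0,0,0,0]]]}}

```text
time_s: 3.35
tcp_pos: [0.4908, 0.1389, 0.0562]
eef_rot: [180.0, 0.1, -147.1]
contact_force: [-0.8, 0.2, 0.2]
gripper_width: 0.0533
gripper_force: 0.0
```

Request:
{"op": "jog_arm", "data": {"deltas": [[[-0.5,0,0,0,0],[-0.5,0,0,0,0],[-0.5,0,0,0,0],[-0.5,0,0,0,0]]]}}

```text
time_s: 3.85
tcp_pos: [0.4907, 0.1387, 0.0558]
eef_rot: [-180.0, 0.0, -147.1]
contact_force: [0.5, -0.2, 3.3]
gripper_width: 0.0417
gripper_force: 15.0
```

Request:
{"op": "jog_arm", "data": {"deltas": [[[-0.5,0,0,1,0],[-0.5,0,0,2,0],[-0.5,0,0,2.5,0],[-0.5,0,0,2.5,0],[-0.5,0,0,1.5,0],[-0.5,0,0,0.5,0]]]}}

```text
time_s: 4.6
tcp_pos: [0.4907, 0.1388, 0.1564]
eef_rot: [180.0, 0.1, -147.1]
contact_force: [-0.6, 1.0, -2.1]
gripper_width: 0.0414
gripper_force: 15.0
```

Request:
{"op": "jog_arm", "data": {"deltas": [[[-0.5,1,-2,0,-0.03],[-0.5,2,-4,0,-0.06],[-0.5,2,-4.5,0,-0.07],[-0.5,2.2,-5,0,-0.07],[-0.5,2.2,-5,0,-0.07],[-0.5,2.2,-5,0,-0.07],[-0.5,2.2,-4.5,0,-0.06],[-0.5,1.2,-2.5,0,-0.05]]]}}

```text
time_s: 5.6
tcp_pos: [0.6405, -0.1887, 0.1537]
eef_rot: [180.0, -0.1, -174.8]
contact_force: [-1.0, 0.6, -0.6]
gripper_width: 0.0415
gripper_force: 15.0
```

Request:
{"op": "jog_arm", "data": {"deltas": [[[-0.5,0.7,-1.5,0,0],[-0.5,0.2,0,0,0],[-0.5,0,0,0,0]]]}}

```text
time_s: 5.98
tcp_pos: [0.6493, -0.2005, 0.1552]
eef_rot: [180.0, -0.0, -174.5]
contact_force: [-0.1, 0.9, 0.4]
gripper_width: 0.0415
gripper_force: 15.0
```

```bash
cat > look.py <<'E'
import sys
from h import *
n=sys.argv[1]
a=r.capture("top");b=r.capture("scene");cv2.imwrite(f"pics/t{n}.png",a);cv2.imwrite(f"pics/s{n}.png",b)
c=np.hstack([cv2.resize(a[110:340,150:520],(0,0),fx=1.08,fy=1.08),cv2.resize(b[130:380,160:500],(0,0),fx=1.16,fy=1.0)])
cv2.imwrite(f"pics/c{n}.png",cv2.resize(b[150:390,150:500],None,fx=2.2,fy=2.2,interpolation=cv2.INTER_CUBIC))
print(r.get_state()['tcp_pos'],r.get_state()['gripper_width'])
E
python3 look.py 1
```

```text
Traceback (most recent call last):
  File "look.py", line 5, in <module>
    c=np.hstack([cv2.resize(a[110:340,150:520],(0,0),fx=1.08,fy=1.08),cv2.resize(b[130:380,160:500],(0,0),fx=1.16,fy=1.0)])
ValueError: all the input array dimensions except for the concatenation axis must match exactly, but along dimension 0, the array at index 0 has size 248 and the array at index 1 has size 250
```

```bash
sed -i '/hstack/d' look.py; python3 look.py 1
```

```text
[ 0.64948985 -0.20044044  0.15593647] 0.041380474519188616
```

View pics/c1.png

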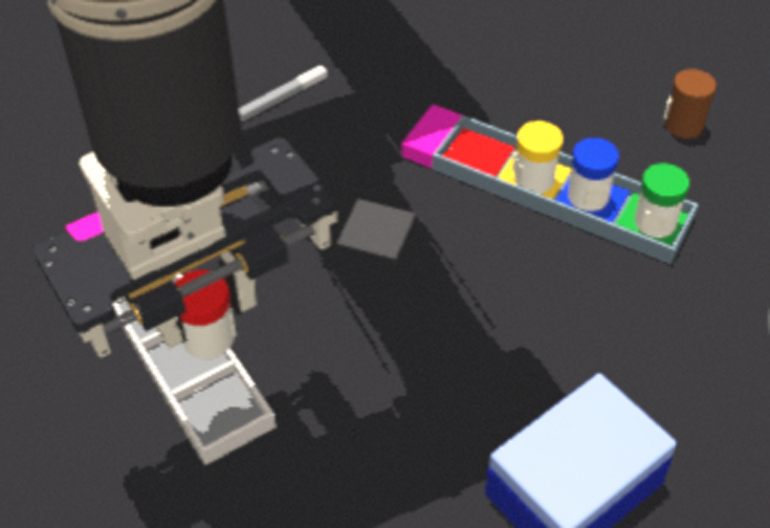

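The red jar hangs upright at about (205,310) in the crop, above the far well; the other three are undisturbed. I'll lower it.

Request:
{"op": "jog_arm", "data": {"deltas": [[[-0.5,-0.1,-0.1,-2,0],[-0.5,0,0,-3,0],[-0.5,0,0,-2.5,0],[-0.5,0,0,-1.3,0],[-0.5,0,0,-0.7,0],[-0.5,0,0,-0.3,0],[-0.5,0,0,0,0],[-0.5,0,0,0,0]]]}}

```text
time_s: 7.18
tcp_pos: [0.649, -0.2025, 0.0583]
eef_rot: [-180.0, 0.1, -174.6]
contact_force: [0.6, 0.6, -0.4]
gripper_width: 0.0416
gripper_force: 15.0
```

Request:
{"op": "jog_arm", "data": {"deltas": [[[-0.5,0,0,-0.1,0],[-0.5,0,0,0,0]]]}}

```text
time_s: 7.42
tcp_pos: [0.6486, -0.2024, 0.0567]
eef_rot: [-180.0, 0.0, -174.6]
contact_force: [0.1, -0.2, -0.9]
gripper_width: 0.0416
gripper_force: 15.0
```

Request:
{"op": "jog_arm", "data": {"deltas": [[[-0.5,0,0,-0.1,0],[-0.5,0,0,0,0],[-0.5,0,0,0,0]]]}}

```text
time_s: 7.8
tcp_pos: [0.6488, -0.2024, 0.0559]
eef_rot: [-180.0, 0.0, -174.6]
contact_force: [0.0, 0.5, 2.4]
gripper_width: 0.0416
gripper_force: 15.0
```

Request:
{"op": "jog_arm", "data": {"deltas": [[[0,0,0,0,0],[0.2,0,0,0,0],[0.6,0,0,0,0],[1,0,0,0,0],[1,0,0,0,0],[1,0,0,0,0],[1,0,0,2,0],[1,0,0,5,0]]]}}

```text
time_s: 8.8
tcp_pos: [0.6468, -0.2021, 0.1235]
eef_rot: [179.9, -0.3, -174.6]
contact_force: [1.5, -0.1, 0.2]
gripper_width: 0.0875
gripper_force: 0.0
```

Request:
{"op": "jog_arm", "data": {"deltas": [[[1,-0.5,4.5,3,0.06],[1,-1.2,5.5,0,0.06],[1,-1.3,5.5,0,0.06],[1,-1.3,5.5,0,0.06],[1,-1.3,5.5,0,0.06],[1,-1.3,5.5,0,0.06],[1,-1.3,4,0,0.06],[1,-1.3,1,0,0.06]]]}}

```text
time_s: 9.8
tcp_pos: [0.553, 0.1699, 0.1556]
eef_rot: [180.0, 0.0, -146.8]
contact_force: [-0.2, 0.2, -0.7]
gripper_width: 0.088
gripper_force: 0.0
```

Request:
{"op": "jog_arm", "data": {"deltas": [[[1,-0.9,0.3,0,0],[1,0,0,0,0]]]}}

```text
time_s: 10.05
tcp_pos: [0.5441, 0.1699, 0.1558]
eef_rot: [180.0, -0.0, -147.1]
contact_force: [-0.4, 0.9, 0.5]
gripper_width: 0.0876
gripper_force: 0.0
```

Request:
{"op": "jog_arm", "data": {"deltas": [[[1,0.05,0.1,-3,0],[1,0,0,-3.5,0],[1,0,0,-2,0],[1,0,0,-1.5,0],[0.2,0,0,0,0],[-0.5,0,0,0,0],[-0.5,0,0,0,0],[-0.5,0,0,0,0]]]}}

```text
time_s: 11.05
tcp_pos: [0.5453, 0.1718, 0.0563]
eef_rot: [180.0, 0.1, -147.1]
contact_force: [0.9, -0.3, -0.3]
gripper_width: 0.053
gripper_force: 0.0
```

Request:
{"op": "jog_arm", "data": {"deltas": [[[-0.5,0,0,0,0],[-0.5,0,0,0,0],[-0.5,0,0,0,0],[-0.5,0,0,0,0]]]}}

```text
time_s: 11.55
tcp_pos: [0.5453, 0.1717, 0.0558]
eef_rot: [-180.0, 0.0, -147.1]
contact_force: [-0.5, -0.7, 3.7]
gripper_width: 0.0415
gripper_force: 15.0
```

```bash
python3 look.py 2
```

```text
[0.54526754 0.17175113 0.05583027] 0.04154475828619198
```

View pics/c2.png

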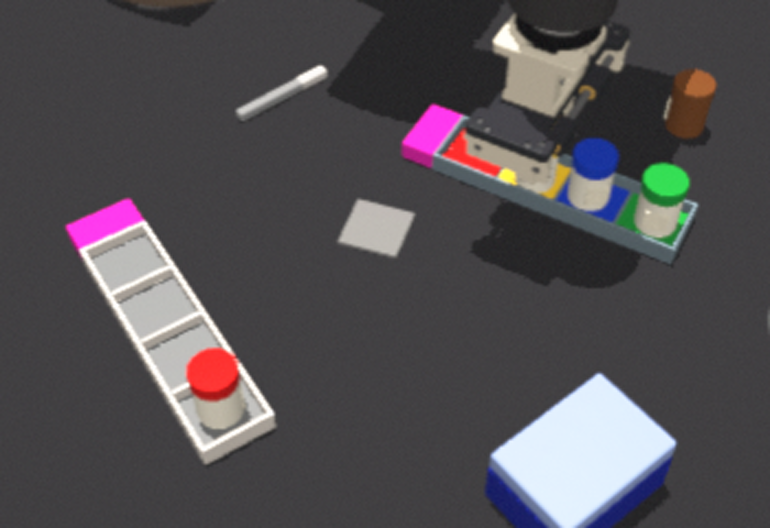

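Red stands upright in the far well (lid at about 213,375), and the yellow jar is gripped.

Request:
{"op": "jog_arm", "data": {"deltas": [[[-0.5,0,0,1,0],[-0.5,0,0,2,0],[-0.5,0,0,2.5,0],[-0.5,0,0,2.5,0],[-0.5,0,0,1.5,0],[-0.5,0,0,0.5,0]]]}}

```text
time_s: 12.4
tcp_pos: [0.5451, 0.1717, 0.1563]
eef_rot: [180.0, 0.1, -147.1]
contact_force: [0.4, -0.9, -1.6]
gripper_width: 0.0413
gripper_force: 15.0
```

Request:
{"op": "jog_arm", "data": {"deltas": [[[-0.5,0.2,-2,0,-0.03],[-0.5,0.5,-4,0,-0.06],[-0.5,0.5,-5,0,-0.07],[-0.5,0.6,-5.5,0,-0.07],[-0.5,0.6,-5.5,0,-0.07],[-0.5,0.6,-5.5,0,-0.07],[-0.5,0.5,-5,0,-0.06],[-0.5,0.4,-3.5,0,-0.05]]]}}

```text
time_s: 13.4
tcp_pos: [0.5827, -0.1914, 0.1541]
eef_rot: [180.0, -0.1, -174.8]
contact_force: [0.4, 0.2, -1.6]
gripper_width: 0.0417
gripper_force: 15.0
```

Request:
{"op": "jog_arm", "data": {"deltas": [[[-0.5,0.2,-2,0,0],[-0.5,0,0,0,0],[-0.5,0,0,0,0]]]}}

```text
time_s: 13.78
tcp_pos: [0.5856, -0.2079, 0.1551]
eef_rot: [180.0, -0.0, -174.5]
contact_force: [-0.9, 1.2, -0.8]
gripper_width: 0.0421
gripper_force: 15.0
```

Request:
{"op": "jog_arm", "data": {"deltas": [[[-0.5,0,0,-2,0],[-0.5,0,0,-3,0],[-0.5,0,0,-2.5,0],[-0.5,0,0,-1.3,0],[-0.5,0,0,-0.7,0],[-0.5,0,0,-0.3,0],[-0.5,0,0,-0.1,0],[-0.5,0,0,0,0]]]}}

```text
time_s: 14.78
tcp_pos: [0.5864, -0.2085, 0.0572]
eef_rot: [-180.0, 0.1, -174.6]
contact_force: [0.2, 0.5, -1.1]
gripper_width: 0.0419
gripper_force: 15.0
```

Request:
{"op": "jog_arm", "data": {"deltas": [[[-0.5,0,0,-0.1,0],[-0.5,0,0,0,0],[-0.5,0,0,0,0]]]}}

```text
time_s: 15.15
tcp_pos: [0.5863, -0.2085, 0.0559]
eef_rot: [-180.0, 0.0, -174.6]
contact_force: [-0.0, -0.2, 1.2]
gripper_width: 0.0415
gripper_force: 15.0
```

Request:
{"op": "jog_arm", "data": {"deltas": [[[0,0,0,0,0],[0.2,0,0,0,0],[0.6,0,0,0,0],[1,0,0,0,0],[1,0,0,0,0],[1,0,0,0,0],[1,0,0,2,0],[1,0,0,5,0]]]}}

```text
time_s: 16.15
tcp_pos: [0.5843, -0.2082, 0.1238]
eef_rot: [179.9, -0.3, -174.6]
contact_force: [0.8, -0.2, 0.9]
gripper_width: 0.0875
gripper_force: 0.0
```

Request:
{"op": "jog_arm", "data": {"deltas": [[[1,0,4.5,3,0.06],[1,0,5.7,0,0.06],[1,0,5.7,0,0.06],[1,0,5.7,0,0.06],[1,0,5.7,0,0.06],[1,0,5.7,0,0.06],[1,0,4.5,0,0.06],[1,0,2.5,0,0.06]]]}}

```text
time_s: 17.15
tcp_pos: [0.5858, 0.1938, 0.1555]
eef_rot: [180.0, 0.0, -146.8]
contact_force: [-0.8, -1.3, 0.2]
gripper_width: 0.0879
gripper_force: 0.0
```

Request:
{"op": "jog_arm", "data": {"deltas": [[[1,0.1,1.4,0,0],[1,0,0,0,0]]]}}

```text
time_s: 17.4
tcp_pos: [0.5871, 0.2056, 0.1554]
eef_rot: [-180.0, -0.0, -147.1]
contact_force: [-0.4, -0.2, -0.8]
gripper_width: 0.0875
gripper_force: 0.0
```

Request:
{"op": "jog_arm", "data": {"deltas": [[[1,0,0,-3,0],[1,0,0,-3.5,0],[1,0,0,-2,0],[1,0,0,-1.5,0],[0.2,0,0,0,0],[-0.5,0,0,0,0],[-0.5,0,0,0,0],[-0.5,0,0,0,0]]]}}

```text
time_s: 18.4
tcp_pos: [0.5873, 0.2059, 0.0563]
eef_rot: [180.0, 0.1, -147.1]
contact_force: [-0.2, -0.1, -0.7]
gripper_width: 0.0534
gripper_force: 0.0
```

Request:
{"op": "jog_arm", "data": {"deltas": [[[-0.5,0,0,0,0],[-0.5,0,0,0,0],[-0.5,0,0,0,0],[-0.5,0,0,0,0]]]}}

```text
time_s: 18.9
tcp_pos: [0.5873, 0.2057, 0.0558]
eef_rot: [-180.0, 0.0, -147.1]
contact_force: [-1.3, -0.7, 3.9]
gripper_width: 0.0417
gripper_force: 15.0
```

Request:
{"op": "jog_arm", "data": {"deltas": [[[-0.5,0,0,1,0],[-0.5,0,0,2,0],[-0.5,0,0,2.5,0],[-0.5,0,0,2.5,0],[-0.5,0,0,1.5,0],[-0.5,0,0,0.5,0]]]}}

```text
time_s: 19.65
tcp_pos: [0.5872, 0.2058, 0.1565]
eef_rot: [180.0, 0.1, -147.1]
contact_force: [0.2, -0.0, -1.6]
gripper_width: 0.0416
gripper_force: 15.0
```

Request:
{"op": "jog_arm", "data": {"deltas": [[[-0.5,-0.3,-2,0,-0.03],[-0.5,-0.6,-4,0,-0.06],[-0.5,-0.8,-5,0,-0.07],[-0.5,-0.8,-5.5,0,-0.07],[-0.5,-0.8,-5.5,0,-0.07],[-0.5,-0.8,-5.5,0,-0.07],[-0.5,-0.8,-5.5,0,-0.06],[-0.5,-0.8,-5,0,-0.05]]]}}

```text
time_s: 20.65
tcp_pos: [0.5283, -0.1767, 0.1546]
eef_rot: [180.0, -0.1, -174.8]
contact_force: [1.3, 0.3, -0.8]
gripper_width: 0.0414
gripper_force: 15.0
```

Request:
{"op": "jog_arm", "data": {"deltas": [[[-0.5,-0.5,-3,0,0],[-0.5,0,-1,0,0],[-0.5,0,0,0,0],[-0.5,0,0,0,0]]]}}

```text
time_s: 21.15
tcp_pos: [0.525, -0.2137, 0.1553]
eef_rot: [180.0, -0.0, -174.5]
contact_force: [1.1, -0.9, -1.4]
gripper_width: 0.0416
gripper_force: 15.0
```

Request:
{"op": "jog_arm", "data": {"deltas": [[[-0.5,0,0,-2,0],[-0.5,0,0,-3,0],[-0.5,0,0,-2.5,0],[-0.5,0,0,-1.3,0],[-0.5,0,0,-0.7,0],[-0.5,0,0,-0.3,0],[-0.5,0,0,-0.1,0],[-0.5,0,0,0,0]]]}}

```text
time_s: 22.15
tcp_pos: [0.5254, -0.2145, 0.0571]
eef_rot: [-180.0, 0.1, -174.6]
contact_force: [0.0, -1.1, -1.0]
gripper_width: 0.0414
gripper_force: 15.0
```

Request:
{"op": "jog_arm", "data": {"deltas": [[[-0.5,0,0,-0.1,0],[-0.5,0,0,0,0],[-0.5,0,0,0,0]]]}}

```text
time_s: 22.52
tcp_pos: [0.5253, -0.2145, 0.0559]
eef_rot: [-180.0, 0.0, -174.6]
contact_force: [0.0, -0.5, 2.2]
gripper_width: 0.0414
gripper_force: 15.0
```

Request:
{"op": "jog_arm", "data": {"deltas": [[[0,0,0,0,0],[0.2,0,0,0,0],[0.6,0,0,0,0],[1,0,0,0,0],[1,0,0,0,0],[1,0,0,0,0],[1,0,0,2,0],[1,0,0,5,0]]]}}

```text
time_s: 23.52
tcp_pos: [0.5233, -0.2141, 0.1241]
eef_rot: [179.9, -0.3, -174.6]
contact_force: [1.0, 0.3, 0.1]
gripper_width: 0.0875
gripper_force: 0.0
```

Request:
{"op": "jog_arm", "data": {"deltas": [[[1,0.5,4.5,3,0.06],[1,1.5,5.7,0,0.06],[1,1.5,5.7,0,0.06],[1,1.5,5.7,0,0.06],[1,1.5,5.7,0,0.06],[1,1.5,5.7,0,0.06],[1,1.5,5.5,0,0.06],[1,1.5,4.5,0,0.06]]]}}

```text
time_s: 24.52
tcp_pos: [0.6352, 0.2179, 0.1555]
eef_rot: [-180.0, 0.0, -146.9]
contact_force: [0.4, -0.5, -0.5]
gripper_width: 0.0874
gripper_force: 0.0
```

Request:
{"op": "jog_arm", "data": {"deltas": [[[1,1,2.7,0,0],[1,0,0,0,0],[1,0,0,0,0]]]}}

```text
time_s: 24.9
tcp_pos: [0.6446, 0.2422, 0.1552]
eef_rot: [180.0, -0.1, -147.1]
contact_force: [-0.4, 0.7, 0.6]
gripper_width: 0.0874
gripper_force: 0.0
```

Request:
{"op": "jog_arm", "data": {"deltas": [[[1,0,0,-3,0],[1,0,0,-3.5,0],[1,0,0,-2,0],[1,0,0,-1.5,0],[0.2,0,0,0,0],[-0.5,0,0,0,0],[-0.5,0,0,0,0],[-0.5,0,0,0,0]]]}}

```text
time_s: 25.9
tcp_pos: [0.6453, 0.2429, 0.0563]
eef_rot: [180.0, 0.1, -147.1]
contact_force: [-0.1, -1.1, -0.0]
gripper_width: 0.0537
gripper_force: 0.0
```

Request:
{"op": "jog_arm", "data": {"deltas": [[[-0.5,0,0,0,0],[-0.5,0,0,0,0],[-0.5,0,0,0,0],[-0.5,0,0,0,0]]]}}

```text
time_s: 26.4
tcp_pos: [0.6453, 0.2427, 0.0558]
eef_rot: [-180.0, 0.0, -147.1]
contact_force: [0.3, -0.9, 2.4]
gripper_width: 0.0418
gripper_force: 15.0
```

Request:
{"op": "jog_arm", "data": {"deltas": [[[-0.5,0,0,1,0],[-0.5,0,0,2,0],[-0.5,0,0,2.5,0],[-0.5,0,0,2.5,0],[-0.5,0,0,1.5,0],[-0.5,0,0,0.5,0]]]}}

```text
time_s: 27.15
tcp_pos: [0.6452, 0.2428, 0.1566]
eef_rot: [180.0, 0.1, -147.1]
contact_force: [-0.4, -0.7, -1.2]
gripper_width: 0.0414
gripper_force: 15.0
```

Request:
{"op": "jog_arm", "data": {"deltas": [[[-0.5,-0.8,-2,0,-0.03],[-0.5,-1.6,-4,0,-0.06],[-0.5,-2,-5,0,-0.07],[-0.5,-2.1,-5.5,0,-0.07],[-0.5,-2.1,-5.5,0,-0.07],[-0.5,-2.1,-5.5,0,-0.07],[-0.5,-2.1,-5.5,0,-0.06],[-0.5,-2.1,-5.5,0,-0.05]]]}}

```text
time_s: 28.15
tcp_pos: [0.4937, -0.1444, 0.1548]
eef_rot: [180.0, -0.1, -174.7]
contact_force: [0.8, -0.4, 0.1]
gripper_width: 0.0413
gripper_force: 15.0
```

Request:
{"op": "jog_arm", "data": {"deltas": [[[-0.5,-1.8,-4.5,0,0],[-0.5,-1.2,-2.5,0,0],[-0.5,-0.3,-0.8,0,0],[-0.5,0,0,0,0],[-0.5,0,0,0,0]]]}}

```text
time_s: 28.78
tcp_pos: [0.4632, -0.2198, 0.1553]
eef_rot: [180.0, -0.0, -174.5]
contact_force: [0.1, 0.2, -0.4]
gripper_width: 0.0419
gripper_force: 15.0
```

Request:
{"op": "jog_arm", "data": {"deltas": [[[-0.5,0,0,-2,0],[-0.5,0,0,-3,0],[-0.5,0,0,-2.5,0],[-0.5,0,0,-1.3,0],[-0.5,0,0,-0.7,0],[-0.5,0,0,-0.3,0],[-0.5,0,0,-0.1,0],[-0.5,0,0,0,0]]]}}

```text
time_s: 29.78
tcp_pos: [0.4634, -0.2205, 0.0571]
eef_rot: [-180.0, 0.1, -174.6]
contact_force: [-0.0, 0.1, -1.0]
gripper_width: 0.0419
gripper_force: 15.0
```

Request:
{"op": "jog_arm", "data": {"deltas": [[[-0.5,0,0,-0.1,0],[-0.5,0,0,0,0],[-0.5,0,0,0,0]]]}}

```text
time_s: 30.15
tcp_pos: [0.4633, -0.2205, 0.0558]
eef_rot: [-180.0, 0.0, -174.6]
contact_force: [0.4, 0.5, 0.9]
gripper_width: 0.0416
gripper_force: 15.0
```

Request:
{"op": "jog_arm", "data": {"deltas": [[[0,0,0,0,0],[0.2,0,0,0,0],[0.6,0,0,0,0],[1,0,0,0,0],[1,0,0,0,0],[1,0,0,0,0],[1,0,0,2,0],[1,0,0,5,0]]]}}

```text
time_s: 31.15
tcp_pos: [0.4614, -0.2201, 0.1243]
eef_rot: [179.9, -0.3, -174.6]
contact_force: [1.2, 0.5, -0.0]
gripper_width: 0.0879
gripper_force: 0.0
```

Request:
{"op": "jog_arm", "data": {"deltas": [[[1,0,0,5,0],[1,0,5,2,0],[1,0,5,0,0],[1,0,5,0,0],[1,0,5,0,0],[1,0,5,0,0],[1,0,3,0,0],[1,0,0,0,0]]]}}

```text
time_s: 32.15
tcp_pos: [0.463, 0.0614, 0.1956]
eef_rot: [180.0, 0.0, -174.4]
contact_force: [0.4, -0.4, -0.3]
gripper_width: 0.0875
gripper_force: 0.0
```

```bash
python3 look.py 3
```

```text
[0.46283181 0.05967377 0.19549421] 0.08743594666090067
```

View pics/c3.png

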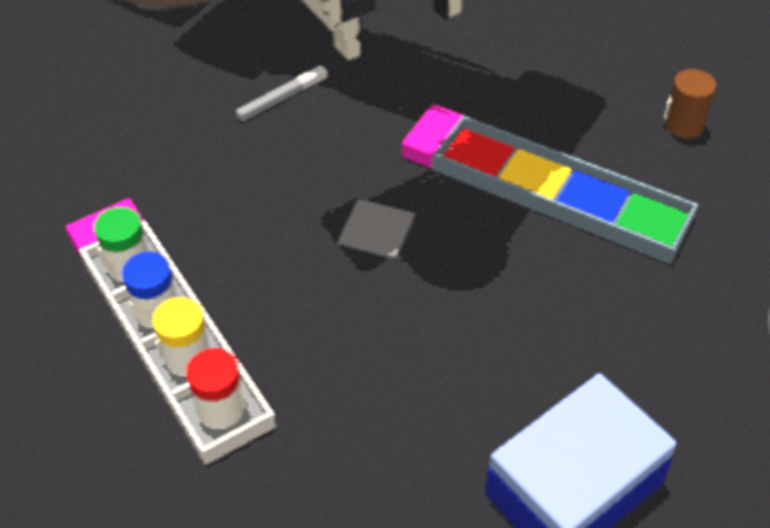

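View pics/t3.png

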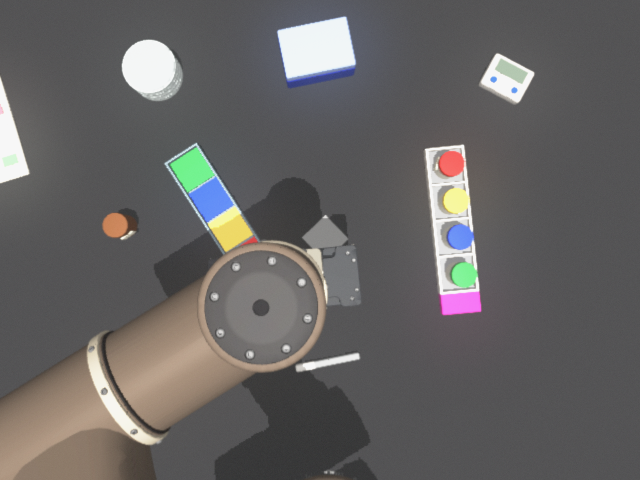

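All four jars stand upright in their own wells. In the top view red is at (452,163), yellow (456,200), blue (459,237) and green (463,275), with green nearest the magenta end. The gripper is clear of everything.

```bash
python3 -c "
from plant import r
print(r.close_job())"
```

```text
the job is handed in; nothing more can be done
None
```

The four jars stand upright in the white rack in reverse order (red farthest from the magenta end, then yellow, blue and green), all released, and the job is handed in at about 32 s.

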